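# Roll the bamboo length onto the red line

## Task

Roll the bamboo length lying in the middle of the pale work board sideways over to the red line, so that it comes to rest lying along that line, on top of it, ready to be split. Roll it by pushing with the fingers only and do not pick it up; leave the black canister, the cup and the mallet alone, and move away from everything at the end.

Things in the scene. Friction and masses are not known exactly. Their poses are not given: they have to be found in the camera images.
- bamboo_center (a point): Middle of the bamboo length, on its axis, 16 mm over the board: a tan-brown smooth rigid rod 32 mm thick, 160 mm long, with two brown node rings and an olive streak, about 70 g, loose. Its x axis always runs along the rod; y and z turn as it rolls. It rolls easily either way (friction about 0.5) and stops within about 1 cm once a slow push stops.
- red_line: Red painted line on the board, 250 mm long, 8 mm wide, no raised edge. Origin at its middle, on the board's top; x along the line, y across it, z up. It lies on one side of the rod's starting place (either the left or the right), 65 to 155 mm away.
- green_line: Green painted line of the same size on the other side of the rod, parallel to the red one: not wanted in this job. Origin and axes as for the red line.
- board: Pale wooden work board, fixed to the table, 280 mm (its x) by 460 mm (its y), 18 mm thick, flat and level. Origin in the middle of its underside, at table height; both lines and, nearly, the rod run along its x.
- canister: Black round lacquered canister with a gold-brown band, 74 mm in diameter, 92 mm high, upright on the table beside one short end of the board. Origin in the centre of its underside. Leave alone.
- cup: Blue ceramic cup, 68 mm across the rim, 55 mm high, upright on the table just beyond the board's far long edge. Origin in the centre of its underside. Leave alone.
- mallet: Wooden mallet standing on its head: head 80 x 50 x 50 mm on the table, handle 22 mm in diameter pointing up to 168 mm, beside the other short end of the board. Origin in the centre of its underside. Leave alone.
There are look-alikes about, which are no part of the job. Of the things like the part that bears bamboo_center, leave any that is pink or turquoise; of the rest the smaller one is meant.

How it is judged:
By the outcome, as a careful person would: the job done as asked, in the order asked, and still so for the second after the job is handed in, with the robot touching nothing.
It also fails if it takes over 70 s, if anything falls off the work surface, if the arm or the gripper's body presses on something with over 40 N, if the wrist force passes 120 N, or if a joint passes its speed limit or range.

## Robot

A 6-joint arm with a two-finger parallel gripper is mounted at the origin on the work surface. World frame = base frame: x ahead of the robot, y to its left, z up, the work surface at z = 0. Lengths are in m, angles in rad, forces in N, time in s.
With the tool pointing down it reaches from about 0.375 to 0.975 m from the base axis. Payload 3.8 kg.
Tool frame: the origin (TCP) lies at the very end of the fingers, on their centre line; the grasp point (between the pads) lies 19 mm behind it (arm.grip_point_offset is the distance from the TCP to the grasp point, in m); z points along the fingers, y is the direction in which the jaws open and shut (so a half turn about z gives the same grasp; the last joint's range is limited). The gripper opens to 85 mm and grips with 20 to 120 N. Pads are 22 mm wide; open, the fingers measure 114 mm over their backs; the gripper's body (76 mm by 85 mm) begins 54 mm behind the grasp point. The pads swing forward as they close: fully open they stand 13 mm farther back than shut.
Start: joints at [-1.172, 0.264, 1.604, -0, 1.274, -0.037], TCP at [0.285, -0.612, 0.231] pointing down, gripper open.
Joint ranges: [-2.63, 2.63], [-0.94, 2.18], [0.31, 2.57], [-1.31, 4.45], [0, 2.66], [-2.55, 2.55]. Speed limits (rad/s): [2.57, 2.57, 3.14, 3.14, 3.14, 3.14].

## Interface

Orientations are given as a unit quaternion [x, y, z, w].
In Python, from plant import arm gives the robot as it stands.
- The arm moves only by the tool send_rows, never from a script. Its argument "plan" is a list that holds one entry, the list of rows, each a list of 7 numbers: the closure in counts, from 0 (fully open) to 255 (shut), then the shift along the world's x, y, z in cm, then the turn, a rotation vector about the world's x, y, z in degrees. A call has 1 to 20 rows; each row is the pose to reach, as a shift and turn from the pose commanded when the call began; what a row does not reach only later rows make up. A row lasts 1/8 s, in which the tool goes at most 62.5 mm and 10.7 degrees, less where a joint would pass 70% of its speed; a pose out of reach is approached as far as the arm can. A call with a gripper value outside its range is refused whole. The fingers move at their own pace and stop on an object; "grip_force" is the grip in N (left out, the last holds). Time passes only in rows, so rows that repeat a pose let the fingers close. It gives the time, the measured TCP pose, the force and the opening at its end, in the units of the state.
- arm.read_state(): the state, without advancing time (a new reading comes with each control period).
- arm.grab_frame(name): name is "side" or "top" or "wrist"; returns a dict with "frame" (480x640x3 uint8, red, green, blue), "depth" (480x640 float32, m along the optical axis (not along the pixel's ray), 0 where there is no reading), "fovy" (degrees; the focal length in pixels is half the picture's height over the tangent of half this angle, whatever the lens; pixels are square), "cx", "cy" (the principal point, pixels), "origin" and "orientation" of the camera in the world. Camera axes: x right, y down, z forward; pixel columns grow to the right and rows downward; lengths in m; the calibration is good to about 2 mm. A picture is of the moment at which its call begins.
- arm.close_job(): hands the job in, once; it reports no verdict.
Trained networks look in a picture, given as the dict that the camera call returned (one of the last four; its "shot" number tells which), for a name from the list of things; names that differ only in an ending like _2 or _b are one class to them, and where a whole thing is asked for, a point or a joint stands for the part that bears it (a point fixed in the world has none). Each returns a list of dicts, best first, with "score" (0 to 1); they miss things now and then, are a little off and sometimes report something else, mostly with a low value. They report only what shows in the picture. A call takes as long as a camera call. They do not tell look-alikes from the thing itself.
- arm.find_in(thing, picture): "position" ([x, y, z] in m, in the coordinates of the camera as it stood for that picture, good to about 4 mm: the middle of the surface that is visible of it).
- arm.trace(thing, picture): "pixels" (480x640 bool, what is visible of it).
The state is a dict: "time_s": time; "qpos": joint angles; "dq": joint speeds; "joint_efforts": joint torques, N m; "ee_pos": TCP position; "ee_rot": TCP orientation; "ft_force": force on the tool from outside, world axes, zero at the start; "torque": the same for the moment, N m; "opening": opening from 0.0 (shut) to 1.0 (fully open).
Only numpy, scipy, OpenCV 4.12 (cv2) and the standard library are available. Lean on these libraries where they do the work, as an engineer would, in place of code of your own. Each camera call takes 0.05 s, during which the arm holds its last target.

## Working session

There is one attempt and no reset: what is moved stays moved. The work goes in short steps, Python scripts to look and compute and a tool call to move; the robot and the scene stay as the last step left them, time stands still between calls to the robot, and variables do not carry over. Pictures are saved under pics/ and viewed, and the job is handed in when it is done.

Besides the shell and the picture viewer there is one more tool, called after "Emit:" by a JSON object that holds its "fn" and its "kwargs", one argument or row to a line. send_rows: Moves the arm, as the interface text tells. Its arguments: {"type":"object","properties":{"plan":{"type":"array"},"grip_force":{"type":"number"}},"required":["plan"]}

```bash
mkdir -p pics; cat > h.py <<'E'
import numpy as np, cv2
from scipy.spatial.transform import Rotation as R
from plant import arm
def save(p,n): cv2.imwrite('pics/'+n,p["frame"][:,:,::-1])
def Rm(p):
    o=np.array(p["orientation"]); return R.from_quat(o).as_matrix() if o.size==4 else o.reshape(3,3)
def pts(p,u,v,d=None):
    f=240/np.tan(np.radians(p["fovy"])/2)
    u=np.asarray(u);v=np.asarray(v)
    d=p["depth"][v.astype(int),u.astype(int)] if d is None else d
    c=np.stack([(u-p["cx"])/f*d,(v-p["cy"])/f*d,d],-1)
    return c@Rm(p).T+np.array(p["origin"])
def w(p,c): return Rm(p)@np.array(c)+np.array(p["origin"])
E
python3 - <<'E'
from h import *
for n in("top","side"):
    p=arm.grab_frame(n); save(p,n+"1.png"); print(n,p["origin"],p["orientation"],p["fovy"])
    for t in("bamboo_center","red_line","green_line","board","canister","cup","mallet"):
        for r in arm.find_in(t,p)[:3]: print(t,round(r["score"],2),w(p,r["position"]).round(3))
print(arm.read_state())
E
```

```text
top [ 0.39103148 -0.03174293  1.24045364] [-0.70566051  0.70628974 -0.04396912  0.03556357] 48.34491050208265
bamboo_center 0.93 [0.219 0.273 0.043]
bamboo_center 0.92 [ 0.31  -0.405  0.038]
bamboo_center 0.81 [ 0.808 -0.127  0.03 ]
red_line 0.54 [ 0.531 -0.073  0.021]
green_line 0.9 [0.546 0.159 0.016]
board 0.85 [0.537 0.026 0.016]
board 0.73 [0.537 0.329 0.05 ]
canister 0.88 [ 0.527 -0.289  0.093]
cup 0.82 [0.749 0.104 0.024]
cup 0.65 [0.547 0.16  0.017]
mallet 0.79 [0.534 0.332 0.05 ]
side [0.09241791 0.57683078 0.87603586] [-0.28102278  0.89083988 -0.34148839  0.10400087] 52.69656666609535
bamboo_center 0.96 [ 0.802 -0.121  0.029]
bamboo_center 0.89 [ 0.321 -0.368  0.041]
bamboo_center 0.82 [0.215 0.284 0.044]
red_line 0.56 [ 0.522 -0.08   0.019]
green_line 0.9 [0.538 0.162 0.02 ]
board 0.98 [0.522 0.091 0.023]
canister 0.63 [ 0.519 -0.276  0.069]
cup 0.86 [0.746 0.102 0.033]
mallet 0.91 [0.528 0.342 0.056]
{'time_s': 0.8, 'qpos': array([-1.17185196e+00,  2.63847470e-01,  1.60397906e+00, -2.67747640e-05,
        1.27370002e+00, -3.69343282e-02]), 'dq': array([-3.87852142e-04,  3.98345997e-04,  1.45275201e-03,  7.67264585e-05,
       -1.14433265e-04,  9.65311724e-04]), 'joint_efforts': array([ 1.43872683e-03, -5.14975262e+01, -3.67698848e+01, -1.09695573e-04,
        6.42324612e-04, -1.27806697e-05]), 'ee_pos': array([ 0.2849615 , -0.61190726,  0.23132648]), 'ee_rot': array([ 9.76344225e-01,  2.16222001e-01, -6.64169681e-06,  3.48177150e-05]), 'ft_force': array([ 0.22130064, -0.0090338 , -1.19200967]), 'torque': array([0.03271747, 0.00251763, 0.00553863]), 'opening': 0.9970622284777804}
```

View pics/top1.png

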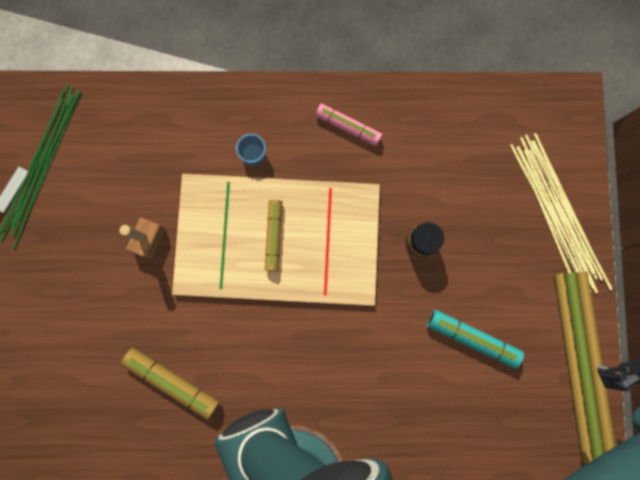

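View pics/side1.png

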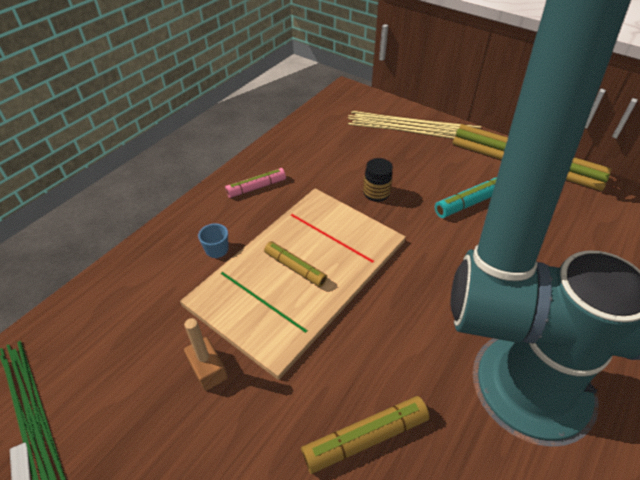

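The top view shows the rod on the board at about (273,235). The red line is at about x=328, on the -y side, and the green line is at x=225. Next I measure the rod and line axes precisely.

```bash
cat >> h.py <<'E'
def fit(P):
    c=P.mean(0); u,s,vt=np.linalg.svd(P-c,full_matrices=False); d=vt[0]*np.sign(vt[0][0])
    t=(P-c)@d
    return c+d*(t.max()+t.min())/2, d, t.max()-t.min()
def plane(p,m,z):
    v,u=np.nonzero(m); a=pts(p,u,v,np.ones(len(u))); o=np.array(p["origin"]); r=a-o
    return o+r*((z-o[2])/r[:,2])[:,None]
def measure(p):
    hsv=cv2.cvtColor(p["frame"],cv2.COLOR_RGB2HSV).astype(int)
    vv,uu=np.mgrid[:480,:640]; W=pts(p,uu,vv)
    on=(abs(W[...,0]-.54)<.135)&(abs(W[...,1]-.04)<.2)
    H,S,V=hsv[...,0],hsv[...,1],hsv[...,2]
    out={}
    low=W[...,2]<.03
    for n,m in(("red",on&low&((H<6)|(H>172))&(S>140)),("green",on&low&(H>45)&(H<90)&(S>110))):
        if m.sum()<20: print(n,"few");continue
        c,d,L=fit(plane(p,m,.018)); out[n]=(c,d); print(n,m.sum(),c.round(4),np.degrees(np.arctan2(d[1],d[0])).round(2),L.round(3))
    m=on&(W[...,2]>.026)&(W[...,2]<.06)&(p["depth"]>0)&(S>110)
    P=W[m]; 
    c,d,L=fit(P); print("rod",m.sum(),c.round(4),np.degrees(np.arctan2(d[1],d[0])).round(2),L.round(3),"zmax",np.percentile(P[:,2],98).round(4))
    # ICP-like: axis fit of cylinder radius 16 mm
    from scipy.optimize import least_squares
    def res(q):
        o=np.array([c[0],q[0],.034+q[2]]); dd=np.array([1,q[1],0]);dd/=np.linalg.norm(dd)
        e=P-o; return np.linalg.norm(e-np.outer(e@dd,dd),axis=1)-.016
    s=least_squares(res,[c[1],d[1]/d[0],0],loss="soft_l1",f_scale=.002)
    print("cyl axis at x=%.4f y=%.4f ang %.2f z %.4f"%(c[0],s.x[0],np.degrees(np.arctan(s.x[1])),.034+s.x[2]))
    if "red" in out:
        rc,rd=out["red"]; print("offset rod-red in y: %.1f mm"%(1000*(s.x[0]-(rc[1]+rd[1]/rd[0]*(c[0]-rc[0])))))
E
python3 - <<'E'
from h import *
for n in("top","side"):
    print(n); p=arm.grab_frame(n); measure(p)
    for t in("canister","mallet","cup"):
        r=arm.trace(t,p)
        if r:
            v,u=np.nonzero(r[0]["pixels"]); P=pts(p,u,v); print(t,np.percentile(P,[3,97],axis=0).round(3).tolist())
E
```

```text
top
red 225 [ 0.5323 -0.0782  0.018 ] -3.06 0.244
green 190 [0.5474 0.1591 0.018 ] -3.12 0.242
rod 1003 [0.5432 0.0449 0.0467] -3.21 0.16 zmax 0.0542
cyl axis at x=0.5432 y=0.0460 ang -3.08 z 0.0344
offset rod-red in y: 124.8 mm
canister [[0.497, -0.322, 0.024], [0.558, -0.259, 0.096]]
mallet [[0.499, 0.304, 0.013], [0.572, 0.363, 0.168]]
side
red 202 [ 0.5328 -0.079   0.018 ] -3.05 0.247
green 222 [0.5481 0.1588 0.018 ] -3.02 0.247
rod 971 [0.543  0.0518 0.0454] -2.41 0.163 zmax 0.0532
cyl axis at x=0.5430 y=0.0454 ang -3.06 z 0.0352
offset rod-red in y: 124.9 mm
canister [[0.496, -0.324, 0.004], [0.56, -0.258, 0.095]]
mallet [[0.493, 0.311, 0.007], [0.572, 0.37, 0.169]]
cup [[0.709, 0.069, 0.005], [0.77, 0.129, 0.057]]
```

Emit:
{"fn": "send_rows", "kwargs": {
  "plan": [
    [[0,0.5,1.4,0,0,0,1.2],[0,1.5,4.2,0,0,0,3.7],[0,3.1,8.5,0,0,0,7.4],[0,4.9,13.4,0,0,0,11.8],[0,6.9,19.1,0,0,0,16.7],[0,9,24.7,0,0,0,21.7],[0,11,30.4,0,0,0,26.7],[0,13.1,36.1,0,0,0,31.6],[0,15.1,41.7,0,0,0,36.6],[0,17.2,47.4,0,0,0,41.5],[0,19.2,53,0,0,0,46.5],[0,21,58,0,0,0,50.8],[0,22.5,62.2,0,0,0,54.6],[0,23.8,65.8,0,0,0,57.7],[0,24.8,68.6,0,0,0,60.1],[0,25.4,70.2,0,0,0,61.5],[0,25.6,70.7,0,0,0,62],[0,25.6,70.7,0,0,0,62],[0,25.6,70.7,0,0,0,62]]
  ]
}}

```text
time_s: 3.58
ee_pos: [0.5407, 0.0942, 0.2313]
ee_rot: [0.726, 0.688, -0.0, 0.0]
ft_force: [0.8, 0.2, 0.2]
opening: 0.998
```

Emit:
{"fn": "send_rows", "kwargs": {
  "plan": [
    [[0,0,0.1,-3,0,0,0],[0,0,0.1,-7,0,0,0],[0,0,0.1,-11,0,0,0],[0,0,0.1,-15,0,0,0],[0,0,0.1,-17.5,0,0,0],[0,0,0.1,-18.1,0,0,0],[0,0,0.1,-18.1,0,0,0],[0,0,0.1,-18.1,0,0,0]]
  ]
}}

```text
time_s: 4.58
ee_pos: [0.5424, 0.096, 0.052]
ee_rot: [0.726, 0.688, 0.001, 0.001]
ft_force: [0.6, 0.5, 0.8]
opening: 1.002
```

```bash
python3 - <<'E'
from h import *
for n in("side","wrist"):
    p=arm.grab_frame(n); save(p,n+"2.png")
    if n=="side": 
        cv2.imwrite('pics/side2c.png',cv2.resize(p["frame"][150:390,180:480,::-1],None,fx=2.5,fy=2.5))
print(arm.read_state()["ee_pos"])
E
```

```text
[0.54220292 0.09616258 0.05184945]
```

View pics/side2c.png

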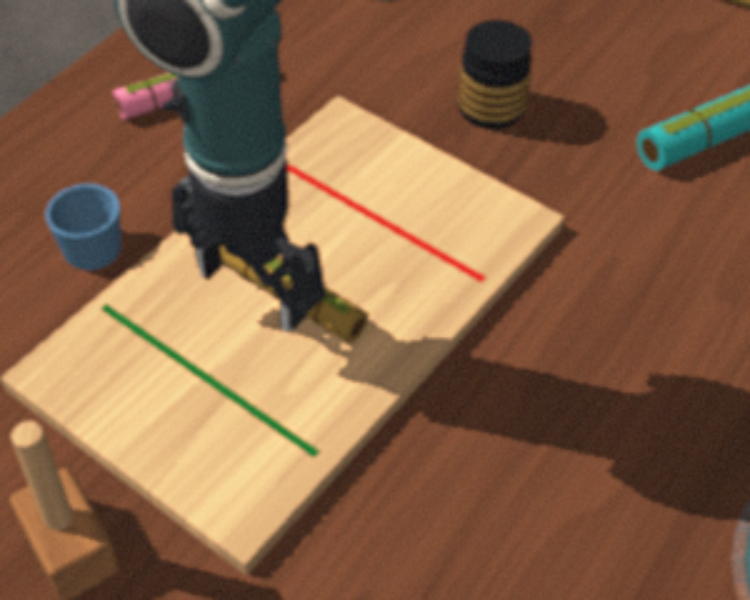

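View pics/wrist2.png

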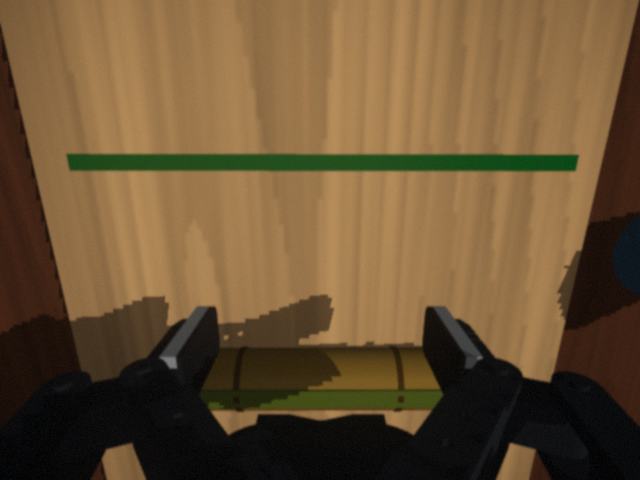

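Both fingers straddle the rod's middle, and the fingertips show at about (205,310) and (435,310) in the wrist view. I measure their height from the depth image.

```bash
python3 - <<'E'
from h import *
p=arm.grab_frame("wrist")
for u in (200,208,430,440):
  for v in range(306,346,8): print(u,v,pts(p,u,v).round(4),p["depth"][v,u].round(3))
vv,uu=np.mgrid[:480,:640];W=pts(p,uu,vv)
m=(W[...,2]>.04)&(vv<400)&(W[...,2]<.09)&((uu<220)|(uu>420))&(abs(uu-320)<160); print(np.percentile(W[m],[0,1,50,100],axis=0).round(4))
print("board z",W[100,320])
E
```

```text
200 306 [0.4746 0.0857 0.0167] 0.195
200 314 [0.497  0.1099 0.0736] 0.133
200 322 [0.4988 0.1096 0.0793] 0.128
200 330 [0.4997 0.1083 0.0826] 0.125
200 338 [0.5002 0.1064 0.0849] 0.123
208 306 [0.4795 0.0862 0.0181] 0.194
208 314 [0.4997 0.1093 0.0728] 0.134
208 322 [0.5004 0.1076 0.0758] 0.132
208 330 [0.5    0.1043 0.0759] 0.133
208 338 [0.4997 0.1012 0.0766] 0.133
430 306 [0.6025 0.0791 0.0174] 0.195
430 314 [0.585  0.1044 0.0722] 0.135
430 322 [0.5852 0.1009 0.0722] 0.136
430 330 [0.5851 0.0978 0.0729] 0.136
430 338 [0.585  0.0947 0.0737] 0.137
440 306 [0.6083 0.0784 0.0168] 0.195
440 314 [0.588  0.1055 0.0747] 0.132
440 322 [0.5862 0.1053 0.0802] 0.127
440 330 [0.5854 0.1037 0.0829] 0.125
440 338 [0.5852 0.1011 0.084 ] 0.125
[[0.4798 0.0433 0.04  ]
 [0.4821 0.0459 0.0415]
 [0.584  0.0994 0.0766]
 [0.6    0.1112 0.09  ]]
board z [0.54712145 0.1886544  0.0165521 ]
```

Emit:
{"fn": "send_rows", "kwargs": {
  "plan": [
    [[0,0,0,-1,0,0,0],[0,0,0,-2,0,0,0],[0,0,0,-3,0,0,0],[0,0,0,-3.7,0,0,0],[0,0,0,-4,0,0,0],[0,0,0,-4,0,0,0],[0,0,0,-4,0,0,0]]
  ]
}}

```text
time_s: 5.6
ee_pos: [0.5413, 0.0961, 0.0106]
ee_rot: [0.726, 0.688, 0.0, 0.0]
ft_force: [-0.0, -0.3, -0.0]
opening: 1.001
```

```bash
python3 - <<'E'
from h import *
p=arm.grab_frame("side"); save(p,"side3.png")
cv2.imwrite('pics/side3c.png',cv2.resize(p["frame"][190:310,230:380,::-1],None,fx=5,fy=5))
print(arm.read_state()["ee_pos"],arm.read_state()["ft_force"])
E
```

```text
[0.54136995 0.09614638 0.01070304] [-1.05503002 -0.7692552  -0.69885686]
```

View pics/side3c.png

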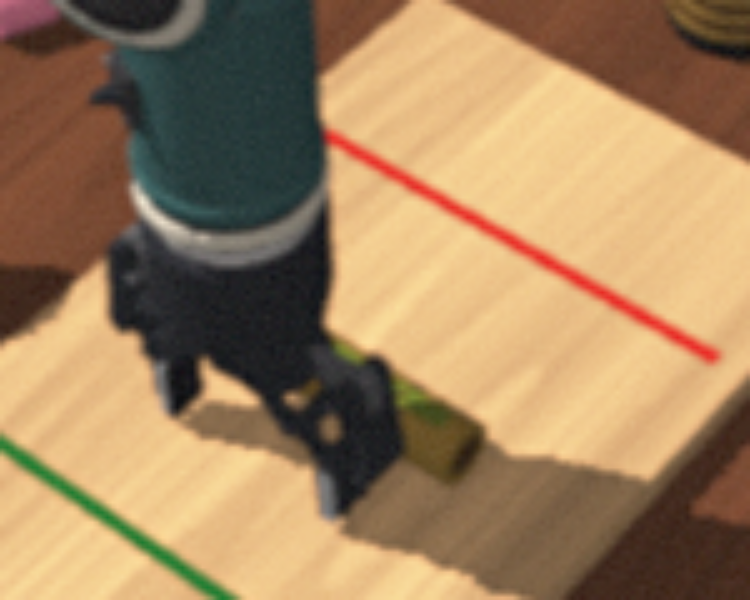

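Emit:
{"fn": "send_rows", "kwargs": {
  "plan": [
    [[0,0,-0.7,0,0,0,0],[0,-0.1,-1.4,0,0,0,0],[0,-0.1,-2,0,0,0,0],[0,-0.1,-2.4,0,0,0,0],[0,-0.1,-2.8,0,0,0,0],[0,-0.2,-3.3,0,0,0,0],[0,-0.2,-3.8,0,0,0,0],[0,-0.2,-4.4,0,0,0,0],[0,-0.3,-5,0,0,0,0],[0,-0.3,-5.6,0,0,0,0],[0,-0.3,-6.2,0,0,0,0],[0,-0.4,-6.8,0,0,0,0],[0,-0.4,-7.4,0,0,0,0],[0,-0.4,-7.9,0,0,0,0],[0,-0.4,-8.4,0,0,0,0],[0,-0.5,-8.8,0,0,0,0],[0,-0.5,-9.1,0,0,0,0],[0,-0.5,-9.3,0,0,0,0],[0,-0.5,-9.4,0,0,0,0],[0,-0.5,-9.4,0,0,0,0]]
  ]
}}

```text
time_s: 8.15
ee_pos: [0.5359, 0.0021, 0.0103]
ee_rot: [0.726, 0.688, -0.0, -0.0]
ft_force: [-0.9, -0.5, -0.3]
opening: 1.0
```

```bash
python3 - <<'E'
from h import *
p=arm.grab_frame("side"); save(p,"side4.png")
cv2.imwrite('pics/side4c.png',cv2.resize(p["frame"][150:350,230:480,::-1],None,fx=3,fy=3))
p=arm.grab_frame("top"); save(p,"top4.png")
cv2.imwrite('pics/top4c.png',cv2.resize(p["frame"][150:330,160:400,::-1],None,fx=3,fy=3))
print(arm.read_state()["ee_pos"],arm.read_state()["ft_force"])
E
```

```text
[0.53594775 0.00216768 0.01028031] [-0.28284888 -0.64409932 -0.05254803]
```

View pics/side4c.png

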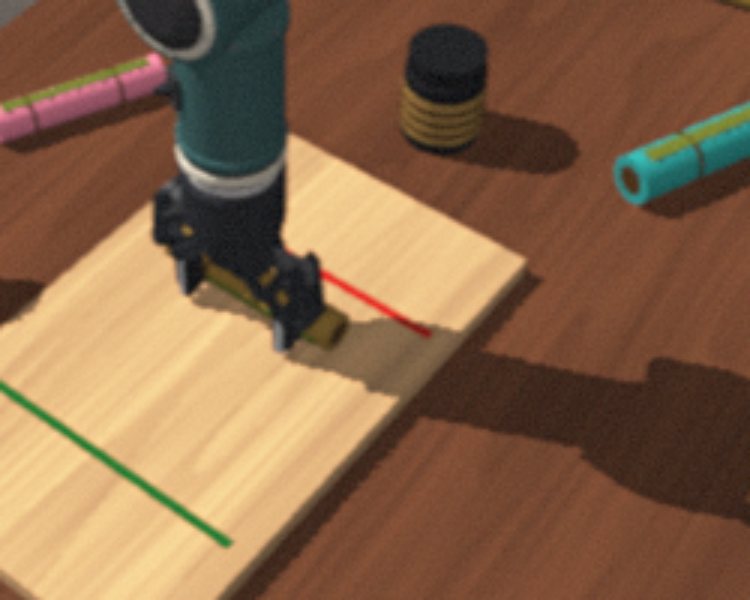

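View pics/top4c.png

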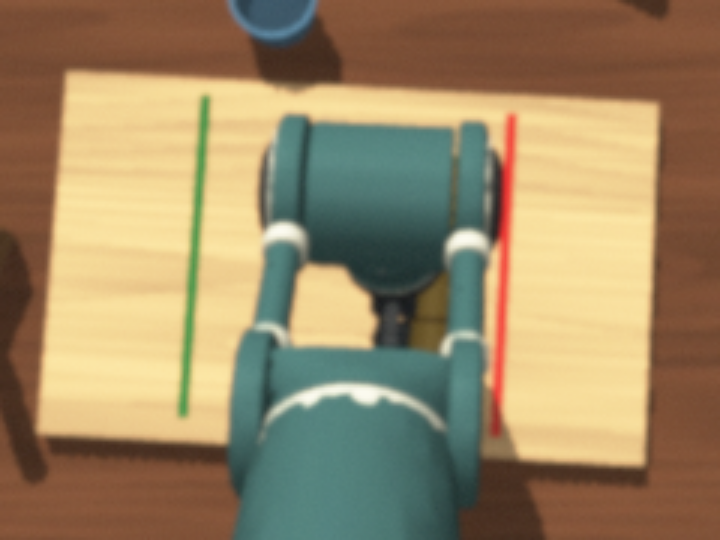

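The rod is rolling ahead of the fingers and is still parallel to the line. I measure how far it leads the fingers.

```bash
cat >> h.py <<'E'
def partial(p,x0=.44,x1=.64):
    hsv=cv2.cvtColor(p["frame"],cv2.COLOR_RGB2HSV).astype(int)
    vv,uu=np.mgrid[:480,:640]; W=pts(p,uu,vv)
    m=(W[...,0]>x0)&(W[...,0]<x1)&(W[...,1]<.08)&(W[...,1]>-.2)&(W[...,2]>.025)&(W[...,2]<.055)&(p["depth"]>0)&(hsv[...,1]>110)&(hsv[...,0]<45)&(hsv[...,0]>8)
    P=W[m]
    from scipy.optimize import least_squares
    y0=np.median(P[:,1])
    def res(q):
        o=np.array([.54,q[0],.0343]); dd=np.array([1,q[1],0]);dd/=np.linalg.norm(dd)
        e=P-o; return np.linalg.norm(e-np.outer(e@dd,dd),axis=1)-.016
    s=least_squares(res,[y0,-.0534],loss="soft_l1",f_scale=.001)
    print(m.sum(),"x",P[:,0].min().round(3),P[:,0].max().round(3),"axis y at .54: %.4f ang %.2f rms %.4f"%(s.x[0],np.degrees(np.arctan(s.x[1])),np.median(abs(res(s.x)))), "to red (-0.0790): %.1f mm"%(1000*(s.x[0]+.079)))
E
python3 - <<'E'
from h import *
for n in("side","top","wrist"):
    p=arm.grab_frame(n); print(n); partial(p)
    if n=="wrist": save(p,"wrist4.png")
E
```

```text
side
318 x 0.458 0.62 axis y at .54: -0.0257 ang -2.65 rms 0.0013 to red (-0.0790): 53.3 mm
top
209 x 0.474 0.54 axis y at .54: -0.0244 ang -1.48 rms 0.0013 to red (-0.0790): 54.6 mm
wrist
15738 x 0.46 0.62 axis y at .54: -0.0251 ang -2.86 rms 0.0008 to red (-0.0790): 53.9 mm
```

View pics/wrist4.png

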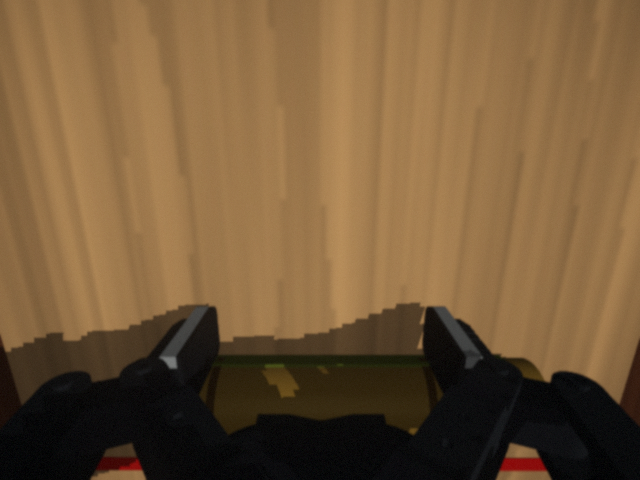

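Emit:
{"fn": "send_rows", "kwargs": {
  "plan": [
    [[0,0,-0.3,0,0,0,0],[0,0,-0.7,0,0,0,0],[0,-0.1,-1.2,0,0,0,0],[0,-0.1,-1.7,0,0,0,0],[0,-0.1,-2.2,0,0,0,0],[0,-0.1,-2.7,0,0,0,0],[0,-0.2,-3.2,0,0,0,0],[0,-0.2,-3.6,0,0,0,0],[0,-0.2,-4,0,0,0,0],[0,-0.2,-4.3,0,0,0,0],[0,-0.2,-4.5,0,0,0,0],[0,-0.2,-4.7,0,0,0,0],[0,-0.3,-4.8,0,0,0,0],[0,-0.3,-4.9,0,0,0,0],[0,-0.3,-5,0,0,0,0],[0,-0.3,-5,0,0,0,0],[0,-0.3,-5,0,0,0,0]]
  ]
}}

```text
time_s: 10.52
ee_pos: [0.5329, -0.0479, 0.0103]
ee_rot: [0.726, 0.688, 0.0, 0.0]
ft_force: [-0.2, -0.7, -0.1]
opening: 0.999
```

```bash
python3 - <<'E'
from h import *
for n in("side","top","wrist"):
    p=arm.grab_frame(n); print(n); partial(p)
print(arm.read_state()["ee_pos"])
E
```

```text
side
333 x 0.454 0.618 axis y at .54: -0.0761 ang -2.76 rms 0.0013 to red (-0.0790): 2.9 mm
top
268 x 0.468 0.523 axis y at .54: -0.0754 ang -2.44 rms 0.0010 to red (-0.0790): 3.6 mm
wrist
15323 x 0.458 0.618 axis y at .54: -0.0754 ang -2.81 rms 0.0006 to red (-0.0790): 3.6 mm
[ 0.5329734  -0.0478895   0.01030559]
```

Emit:
{"fn": "send_rows", "kwargs": {
  "plan": [
    [[0,0,-0.1,0,0,0,0],[0,0,-0.2,0,0,0,0],[0,0,-0.3,0,0,0,0],[0,0,-0.35,0,0,0,0],[0,0,-0.35,0,0,0,0],[0,0,-0.35,0,0,0,0],[0,0,0.2,0,0,0,0],[0,0.1,1,0,0,0,0],[0,0.1,2,0,0,0,0],[0,0.2,3.5,0,0,0,0],[0,0.2,4.5,1,0,0,0],[0,0.2,5,4,0,0,0],[0,0.2,5,8,0,0,0],[0,0.2,5,10,0,0,0],[0,0.2,5,10,0,0,0]]
  ]
}}

```text
time_s: 12.55
ee_pos: [0.537, 0.0026, 0.1131]
ee_rot: [0.725, 0.688, 0.002, 0.002]
ft_force: [0.1, 0.9, -0.8]
opening: 1.002
```

```bash
python3 - <<'E'
from h import *
for n in("side","wrist","top"):
    p=arm.grab_frame(n); print(n); partial(p); save(p,n+"6.png")
    if n!="top":
        try: measure(p)
        except Exception as e: print(e)
print(arm.read_state()["ee_pos"])
E
```

```text
side
711 x 0.456 0.618 axis y at .54: -0.0794 ang -2.98 rms 0.0012 to red (-0.0790): -0.4 mm
red 61 [ 0.5305 -0.0785  0.018 ] -3.11 0.242
green 221 [0.5481 0.1588 0.018 ] -3.03 0.247
rod 709 [ 0.5368 -0.0719  0.0447] -1.91 0.163 zmax 0.0531
cyl axis at x=0.5368 y=-0.0795 ang -3.00 z 0.0352
offset rod-red in y: -0.6 mm
wrist
9763 x 0.457 0.614 axis y at .54: -0.0789 ang -3.00 rms 0.0009 to red (-0.0790): 0.1 mm
red few
green few
rod 9760 [ 0.5358 -0.0712  0.0438] -3.33 0.158 zmax 0.0497
cyl axis at x=0.5358 y=-0.0782 ang -3.03 z 0.0330
top
728 x 0.457 0.616 axis y at .54: -0.0791 ang -2.86 rms 0.0013 to red (-0.0790): -0.1 mm
[0.53402623 0.00239769 0.10932673]
```

View pics/wrist6.png

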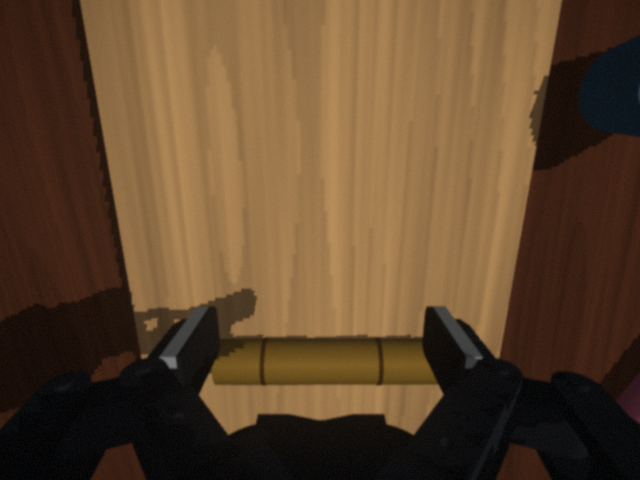

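View pics/side6.png

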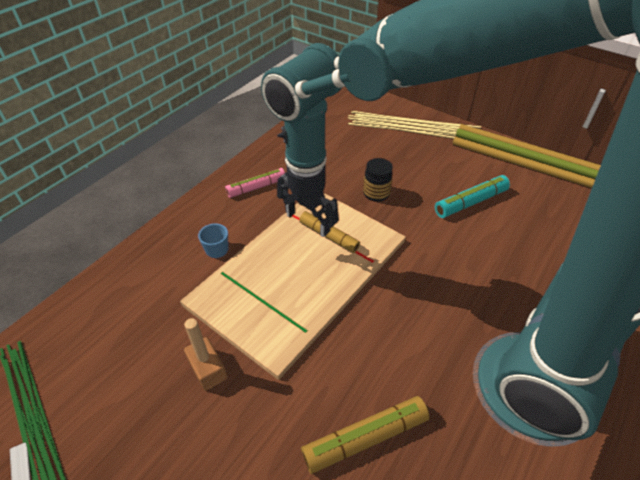

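The side view shows the rod lying on the red line, with the line's ends sticking out at both ends of the rod. Next I move well clear.

Emit:
{"fn": "send_rows", "kwargs": {
  "plan": [
    [[0,0,0,2,0,0,0],[0,0,0,5,0,0,0],[0,0,0,9,0,0,0],[0,-0.5,0.5,13,0,0,0],[0,-1,2,16,0,0,0],[0,-2,5,18,0,0,0],[0,-3,8,19,0,0,0],[0,-4,11,20,0,0,0],[0,-4.5,13,20,0,0,0],[0,-5,14,20,0,0,0],[0,-5,14,20,0,0,0],[0,-5,14,20,0,0,0]]
  ]
}}

```text
time_s: 14.2
ee_pos: [0.4849, 0.1415, 0.3096]
ee_rot: [0.726, 0.688, -0.001, -0.0]
ft_force: [0.0, 0.6, 0.2]
opening: 0.998
```

```bash
python3 - <<'E'
from h import *
for n in("top","side"):
    p=arm.grab_frame(n); print(n); save(p,n+"7.png"); measure(p)
    for t in("canister","mallet","cup"):
        r=arm.find_in(t,p); print(t,w(p,r[0]["position"]).round(3) if r else None)
E
```

```text
top
red 66 [ 0.5323 -0.0781  0.018 ] -3.01 0.244
green 191 [0.5474 0.1591 0.018 ] -3.11 0.242
rod 1009 [ 0.5367 -0.0787  0.0466] -3.2 0.16 zmax 0.0537
cyl axis at x=0.5367 y=-0.0790 ang -2.95 z 0.0342
offset rod-red in y: -0.6 mm
canister [ 0.527 -0.287  0.091]
mallet None
cup [0.751 0.104 0.022]
side
red 62 [ 0.5328 -0.0789  0.018 ] -2.91 0.247
green 221 [0.5481 0.1588 0.018 ] -3.05 0.247
rod 834 [ 0.5357 -0.0722  0.0448] -1.92 0.161 zmax 0.0529
cyl axis at x=0.5357 y=-0.0794 ang -3.05 z 0.0351
offset rod-red in y: -0.4 mm
canister [ 0.521 -0.276  0.073]
mallet [0.528 0.345 0.056]
cup [0.746 0.098 0.033]
```

View pics/top7.png

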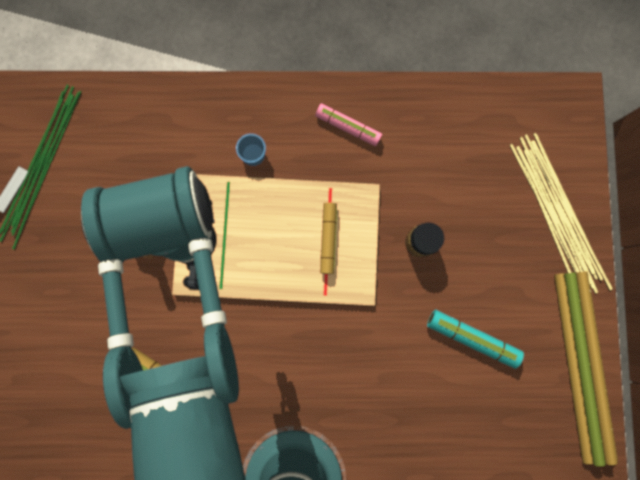

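The rod lies on the red line at about (328,238), nothing else has moved, and the arm is well clear.

```bash
python3 -c "
from plant import arm
print(arm.close_job())"
```

```text
the job is handed in; nothing more can be done
None
```

The bamboo length now lies at rest along the red line, on top of it, and the job is handed in. I rolled it about 125 mm with two open fingers behind it, in slow pushes, and never gripped or lifted it. I then drew back and moved up to about 0.31 m.

- **Position:** the last top and side pictures put the rod's axis 0.4–0.6 mm from the middle of the line. It is parallel to the line to within about 0.2°.
- **Other things:** the canister and cup were found where they started, within a few millimetres. The mallet was hidden behind the arm in the last top picture, but the side picture showed it unmoved.
- **Force and time:** wrist force readings stayed around 1 N, with no sign of hard contact, and the clock stood at about 14 s.

One measurement disagreed: in the side picture, a plain line fit through the rod's visible points gave -1.9° instead of about -3°. That fit sees only part of the rod, and the cylinder fits from both cameras agreed, so I relied on those.

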